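Open a plunger-locked fixture cover and load a blank on its sloping nest

TASK

First open the guard of the bench fixture: pull the black plunger knob up to free the cover, slide the cover fully open and let the pin snap home in the open position. Then take the oblong brass blank out of the wooden rack, lay it down flat on the thin aluminium sheet and let go of it, pick it up again by its long edges and set it on the fixture's slippery sloping plate so that it slides down and rests flat in the low corner, its long edge against the fence on the robot's side and its short edge against the other fence. Leave the cover latched open, and leave the other two blanks and everything else on the bench where they are.

Things in the scene. Friction and masses are not known exactly. Their poses are not given: they have to be found in the camera images.
- fixture: The bench fixture, fixed to the bench: dark steel base 190 x 280 x 8 mm with two rails on posts, tops 70 mm above the bench. Origin: centre of the base's underside. x points away from the robot, y is the direction in which the cover opens, z up. Rails run along y at x = -75 (20 wide) and x = +77 (14 wide); the sloping plate lies between them in the half y < 0, covered at the start.
- cover (a joint): Aluminium sheet cover 180 (x) x 130 (y) x 4 mm on the rails, underside 70.5 mm above the bench, with 8 mm lips along its two y edges. Value in m: 0 shut (over the sloping plate), slides along fixture +y to a stop at 0.1205. Sliding friction about 1.5 N. At 0 and at 0.120 the plunger's pin has a hole (1.5 mm play each way) in the near rail.
- knob (a point): Centre of the black round plunger knob, 28 mm diameter and 26 mm tall, standing vertically on a 26 mm collar on the cover, over the near rail (fixture x = -75). This point lies half-way up the knob; pushed in, the knob's underside is 8.5 mm above the cover's upper face. It moves with the cover.
- plunger (a joint): How far the knob is pulled up, in m: 0 in, 0.014 at its stop; the pin is clear of its hole from 0.008 up. A spring pushes back, 5 N at 0 to 10 N at the stop. With the pin in a hole the cover cannot move; let go between holes, the pin rides on the rail. With the cover fully open the pin drops in when the knob is let go.
- seat: Slippery sloping plate, 98 (x) x 90 (y) mm, fences 10 mm high on two sides. Origin: its low corner, on the surface where the fences' inner faces meet, 14 mm above the bench. z: the plate's normal; x rises away from the robot, y rises towards the cover's open side. Near fence: plane x = 0; other: y = 0. Seated, the blank's centre is at x 22, y 32, z 7 mm. Parts slide down by themselves.
- blank_centre (a point): Centre of the oblong brass blank, a plain plate 64 x 44 x 14 mm, 0.2 to 0.4 kg. Own axes: x its thickness (14), y its length (64), z its height (44). At the start it stands on its long edge in the rack's groove with z up and y along the rack, its centre 36 mm above the bench; the top 30 mm are free above the rack. Stood on the sheet it stays up, and topples flat if its top is nudged.
- sheet: Thin aluminium sheet fixed to the bench, 140 (x) x 170 (y) x 3 mm, between the robot and the rack. Origin: centre of its underside, at bench height.
- rack: Dark wooden rack, fixed: a bar 60 (x) x 250 (y) x 28 mm with one groove along y, 17 mm wide, floor 14 mm above the bench. Origin: centre of its underside. Three blanks stand in a row in the groove, 80 mm apart, in any order.
- square_blank: Bystander: square brass blank 40 x 40 x 14 mm standing in the rack. Origin: centre of its lower edge.
- arched_blank: Bystander: brass blank with a round-arched top, 50 wide x 44 high x 14 mm, standing in the rack. Origin: centre of its lower edge.
- jar: Bystander: amber glass jar, 52 mm diameter, 70 mm tall. Origin: centre of its underside.
- firebrick: Bystander: pale soldering brick 70 x 115 x 32 mm. Origin: centre of its underside.
- hammer: Bystander: hammer 240 mm long, lying. Origin: on its underside.
- tin: Bystander: steel tin, 60 mm diameter, 45 mm tall. Origin: centre of its underside.
- wax_block: Bystander: dark block 50 x 35 x 25 mm. Origin: centre of its underside.
- blank: The same oblong blank; origin: centre of the long edge it stands on at the start, axes as for blank_centre (centre = 22 mm along z).
There are look-alikes about, which are no part of the job. What is shaped like the blank but green is not meant.

How it is judged (in metres and radians):
On the way, in this order (a step that is already met when the one before it is completed fails the run):
1. the knob is pulled up until the pin is clear, the cover still shut (value of joint plunger above 0.0075 m and value of joint cover below 0.02 m), for 0.05 s.
2. the cover is fully open and the pin has dropped into its open hole (value of joint cover above 0.115 m and value of joint plunger below 0.003 m), for 0.2 s.
3. the oblong blank lies flat on the aluminium sheet, let go (angle between the x axis of blank_centre and the z axis of sheet, either way round below 0.08 rad and height (world z) of blank_centre below 0.015 m and horizontal distance between blank_centre and sheet below 0.095 m and contact force between the fingers and blank below 0.2 N and linear speed of blank below 0.02 m/s and contact force between blank and sheet above 0.5 N), for 0.2 s.
At the end, for the whole second after the job is handed in: The cover is slid open (at least 115 mm) with the pin dropped in (knob within 3 mm of fully in), and the oblong blank rests still, flat on the sloping plate in its low corner, long edge on the near fence and short edge on the other, within 3 mm and 0.08 rad (all of step 2 and x of blank_centre in the frame of seat between 0.019 and 0.025 m and y of blank_centre in the frame of seat between 0.029 and 0.035 m and z of blank_centre in the frame of seat between 0.004 and 0.01 m and angle between the x axis of blank_centre and the z axis of seat, either way round below 0.08 rad and angle between the y axis of blank_centre and the y axis of seat, either way round below 0.08 rad and linear speed of blank below 0.01 m/s); the robot touches nothing.
It fails at once if one of the other two blanks is moved by more than 20 mm, or another bystander by more than 30 mm (distance of any of square_blank, arched_blank from where it was at the start of the episode above 0.02 m or distance of any of jar, firebrick, hammer, tin, wax_block from where it was at the start of the episode above 0.03 m).
It also fails if it takes over 67 s, if anything falls off the work surface, if the arm or the gripper's body presses on something with over 40 N, if the wrist force passes 120 N, or if a joint passes its speed limit or range.

ROBOT

A 6-joint arm with a two-finger parallel gripper is mounted at the origin on the work surface. World frame = base frame: x ahead of the robot, y to its left, z up, the work surface at z = 0. Lengths are in mm, angles in degrees, forces in N, time in s.
With the tool pointing down it reaches from about 300 to 850 mm from the base axis. Payload 4.2 kg.
Tool frame: the origin (TCP) lies midway between the tips of the shut fingers; the grasp point (between the pads) lies env.hold_point_z behind it (env.hold_point_z is the distance from the TCP to the grasp point, in mm); z points along the fingers, y is the line along which they close (so a half turn about z gives the same grasp; the last joint's range is limited). The gripper opens to 91 mm and grips with 3 to 60 N. Pads are 32 mm wide; open, the fingers measure 118 mm over their backs; the gripper's body (76 mm by 178 mm) begins 60 mm behind the grasp point.
Start: joints at [66.578, 18.312, 89.639, -0, 72.044, -1.146], TCP at [217.974, 532.1, 213.976] pointing down, gripper open.
Joint ranges: [-177.97, 177.97], [-48.28, 115.42], [12.27, 149.76], [-77.06, 257.06], [2.81, 150.46], [-146.56, 146.56]. Speed limits (degrees/s): [147.25, 147.25, 180, 180, 180, 180].

INTERFACE

Orientations are given as [roll, pitch, yaw] about the fixed x, y, z axes, in that order (R = Rz(yaw) Ry(pitch) Rx(roll)).
In Python, from workcell import env, viewer, spotter gives the robot as it stands.
- The arm moves only by the tool apply_moves, never from a script. Its arguments are lists of equal length, an entry for each row: "delta_pos": the shift along the world's x, y, z normalised to -1 to 1, where 1 is 120 mm, a list of three; "rot": the turn, a rotation vector about the world's x, y, z normalised to -1 to 1, where 1 is 1.5 rad, a list of three; "hand": the opening, from 0 (shut) to 1 (fully open). A call has 1 to 10 rows; each row is the pose to reach, as a shift and turn from the pose commanded when the call began; what a row does not reach only later rows make up. A row lasts 1/12 s, in which the tool goes at most 41.7 mm and 7.16 degrees, less where a joint would pass 70% of its speed; a pose out of reach is approached as far as the arm can. A call with a number of a shift or a turn outside -1 to 1 is refused whole. A call with a gripper value outside its range is refused whole. The fingers move at their own pace and stop on an object; "newtons" is the grip in N (left out, the last holds). Time passes only in rows, so rows that repeat a pose let the fingers close. It gives the time, the measured TCP pose, the force, the opening and the grip force at its end, in the units of the state.
- env.state(): the state, without advancing time (a new reading comes with each control period).
- viewer.grab_frame(name): name is "scene" or "top" or "wrist"; returns a dict with "pixels" (420x560x3 uint8, red, green, blue), "camera_matrix" (3x3 intrinsics, pixels), "R" (3x3) and "t" (3): a world point X has camera coordinates R X + t; the wrist camera has in their place "mount" (4x4, takes a point from camera to tool coordinates, whose origin is the TCP and whose axes are the flange's). Camera axes: x right, y down, z forward; pixel columns grow to the right and rows downward; lengths in mm; the calibration is good to about 2 mm. A picture is of the moment at which its call begins: read the wrist's pose just before it. There is no depth.
- env.job_done(): hands the job in; it is judged then, once.
Trained networks look in a picture, given as the dict that the camera call returned (one of the last four; its "shot" number tells which), for a name from the list of things; names that differ only in an ending like _2 or _b are one class to them, and where a whole thing is asked for, a point or a joint stands for the part that bears it (a point fixed in the world has none). Each returns a list of dicts, best first, with "score" (0 to 1); they miss things now and then, are a little off and sometimes report something else, mostly with a low value. They report only what shows in the picture. A call takes as long as a camera call. They do not tell look-alikes from the thing itself.
- spotter.trace(picture, query): "mask" (420x560 bool, what is visible of it) and "box" ([centre column, centre row, width, height] in pixels, round what is visible of it).
- spotter.landmark_of(picture, query): "position" ([column, row] in pixels: a listed point, or the origin of a listed thing).
The state is a dict: "time_s": time; "qpos": joint angles; "qvel": joint speeds; "effort": joint torques, N m; "ee_pos": TCP position; "ee_rot": TCP orientation; "force": force on the tool from outside, world axes, zero at the start; "torque": the same for the moment, N m; "gripper_width": finger opening in mm; "gripper_force": force on a finger pad.
Only numpy, scipy, OpenCV 4.12 (cv2) and the standard library are available. Lean on these libraries where they do the work, as an engineer would, in place of code of your own. Each camera call takes 0.05 s, during which the arm holds its last target. There are 200 camera calls.

## Working session

There is one attempt and no reset: what is moved stays moved. The work goes in short steps, Python scripts to look and compute and a tool call to move; the robot and the scene stay as the last step left them, time stands still between calls to the robot, and variables do not carry over. Pictures are saved under pics/ and viewed, at most 10 in all, crops included, and the job is handed in when it is done.

Besides the shell and the picture viewer there is one more tool, called after "Call:" as name(argument=value, ...) on one line, values as JSON. apply_moves: Moves the arm, as the interface text tells. Its arguments: {"type":"object","properties":{"delta_pos":{"type":"array"},"rot":{"type":"array"},"hand":{"type":"array"},"newtons":{"type":"number"}},"required":["delta_pos","rot","hand"]}

```bash
mkdir -p pics; ls
cat > h.py <<'E'
import numpy as np, cv2
from workcell import env, viewer, spotter
from scipy.spatial.transform import Rotation as Ro
def ray(p,uv,st=None):
    K=np.array(p["camera_matrix"]);d=np.linalg.inv(K)@np.array([uv[0],uv[1],1.])
    if "mount" in p:
        M=np.array(p["mount"]);T=Ro.from_euler('xyz',st["ee_rot"],degrees=True).as_matrix()
        R=T@M[:3,:3];o=T@M[:3,3]+np.array(st["ee_pos"]);return o,R@d
    R=np.array(p["R"]);return -R.T@np.array(p["t"]),R.T@d
def at(p,uv,z,st=None):
    o,d=ray(p,uv,st);return o+d*(z-o[2])/d[2]
def save(p,n): cv2.imwrite("pics/"+n+".png",cv2.cvtColor(p["pixels"],cv2.COLOR_RGB2BGR))
E
python3 - <<'E'
from h import *
np.set_printoptions(precision=1,suppress=True)
print(env.state(),env.hold_point_z)
Z=dict(fixture=0,knob=96,seat=14,blank_centre=36,sheet=0,rack=0,square_blank=14,arched_blank=14,jar=0,firebrick=0,tin=0,hammer=0,wax_block=0)
P={}
for c in("scene","top"):
    p=viewer.grab_frame(c);save(p,c+"0");P[c]=p
    print(c, "cam",ray(p,(0,0))[0])
    for q,z in Z.items():
        for r in spotter.landmark_of(p,q)[:3]: print(q,round(r["score"],2),np.array(r["position"]),at(p,r["position"],z))
im=np.hstack([P["top"]["pixels"]])
E
```

```text
pics
{'time_s': 0.0, 'qpos': array([66.6, 18.4, 89.7, -0. , 72. , -1.1]), 'qvel': array([ 0. , -0. , -0.1,  0. , -0.1, -0.1]), 'effort': array([ -0. , -41.2, -23.2,   0.1,   0. ,  -0. ]), 'ee_pos': array([217.8, 531.6, 213.1]), 'ee_rot': array([-179.9,   -0. ,  157.7]), 'force': array([ 0.2, -0.4, -0.1]), 'torque': array([-0.,  0.,  0.]), 'gripper_force': 0.0, 'gripper_width': 91.11181613911323} 18.8
scene cam [1378.4 -329.9 1086.7]
fixture 0.61 [343.  215.3] [574.8 171.1   0. ]
knob 0.61 [309.6 178.1] [493.1  99.5  96. ]
knob 0.47 [355.6 132.8] [367.7 301.4  96. ]
seat 0.47 [299.7 213.2] [535.8  55.7  14. ]
blank_centre 0.78 [249.5 179.2] [382.5 -38.1  36. ]
blank_centre 0.59 [248.9 249.4] [ 620. -120.   36.]
sheet 0.86 [205.7 223.6] [ 468.2 -195.7    0. ]
rack 0.94 [217.3 269.5] [ 626.  -208.7    0. ]
rack 0.72 [302.3 210.6] [518.4  71.3   0. ]
rack 0.58 [357.9 134.3] [279.1 366.2   0. ]
square_blank 0.73 [221.6 270. ] [ 641.  -200.6   14. ]
square_blank 0.58 [191.7 279.5] [ 641.9 -278.1   14. ]
arched_blank 0.47 [189.4 278.2] [ 636.1 -282.5   14. ]
jar 0.89 [124.2 225.1] [ 394.3 -
[... 319 characters left out ...]
4. ]
blank_centre 0.59 [300.  264.3] [391.2 -42.3  36. ]
blank_centre 0.47 [324.9 179.3] [ 622.  -112.5   36. ]
sheet 0.69 [349.3 235.5] [ 467.3 -182.8    0. ]
rack 0.83 [355.5 175.2] [ 636.9 -202.5    0. ]
rack 0.56 [426.  259.4] [ 399.1 -395.5    0. ]
square_blank 0.43 [354.  174.3] [ 637.7 -195.8   14. ]
arched_blank 0.69 [383.8 173.1] [ 640.2 -278.5   14. ]
arched_blank 0.29 [153.8 303.5] [283.4 363.3  14. ]
jar 0.64 [428.  263.9] [ 386.5 -400.8    0. ]
firebrick 0.91 [292.1 127.5] [774.3 -25.2   0. ]
tin 0.67 [431.6 221.6] [ 504.4 -413.1    0. ]
hammer 0.75 [155.4 303.6] [280.4 363.3   0. ]
wax_block 0.66 [258.6 121.5] [792.5  69.7   0. ]
wax_block 0.46 [242.  223.9] [502.3 118.5   0. ]
```

View pics/top0.png

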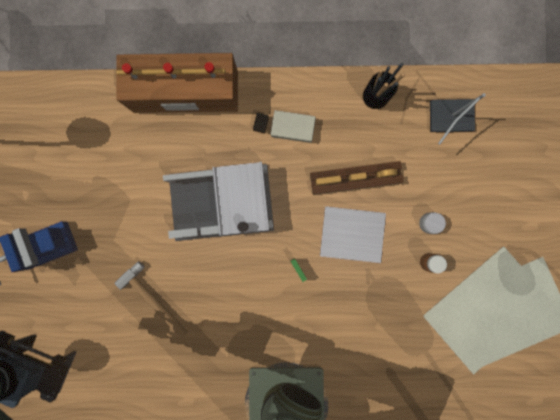

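View pics/scene0.png

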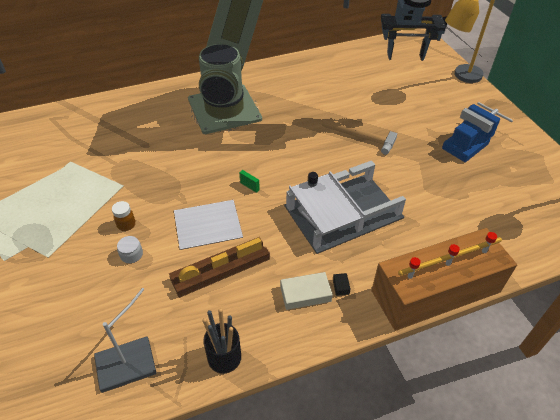

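Run:
```python
from h import *
np.set_printoptions(precision=1,suppress=True)
for c in("top","scene"):
    p=viewer.grab_frame(c)
    for q,z in(("cover",74.5),("fixture",4),("sheet",3),("rack",28),("blank_centre",58)):
        for r in spotter.trace(p,q)[:2]:
            m=r["mask"].astype(np.uint8);cs=max(cv2.findContours(m,0,1)[0],key=cv2.contourArea)
            b=cv2.boxPoints(cv2.minAreaRect(cs))
            w=np.array([at(p,u,z)[:2] for u in b]);e=w[1]-w[0];f=w[2]-w[1]
            print(c,q,round(r["score"],2),r["box"],w.mean(0),np.linalg.norm(e),np.linalg.norm(f),np.degrees(np.arctan2(e[1],e[0])),np.degrees(np.arctan2(f[1],f[0])))
```

```text
top cover 0.82 [241.6, 199.8, 51.5, 71.8] [571.4 114.9] 133.86998632749376 180.59916350438218 -83.98617145858974 -173.83889702785223
top fixture 0.74 [259.8, 120.3, 17.7, 20.0] [789.5  63.8] 55.50946649647024 41.707183682995506 -16.22634293624316 -106.73331983175413
top fixture 0.69 [242.3, 226.7, 8.7, 4.8] [496.4 116.7] 30.940738908016826 28.05899593278744 -90.47172296758104 179.66646927135113
top sheet 0.72 [351.6, 234.8, 67.7, 50.7] [ 472.1 -191.6] 139.8167184716593 170.94487749763778 -6.66299158483653 -96.52943306622566
top rack 0.84 [358.1, 177.7, 92.5, 29.0] [ 628.7 -198.7] 250.1265055046515 62.490860360481236 -82.84185358454023 -173.36299486847327
top blank_centre 0.65 [328.9, 178.8, 28.5, 6.9] [ 618.2 -119.7] 68.3305652458552 18.602331399148785 -82.93348081592131 -173.18491788856366
top blank_centre 0.63 [298.8, 266.0, 12.0, 24.4] [380.5 -36.5] 14.478503469192265 63.0055511017767 -61.43489910825018 -151.39260371749808
scene cover 0.84 [327.3, 201.4, 75.2, 62.9] [564.8 117.3] 155.60560799066067 226.36484391504214 113.49735270332596 2.536739047533971
scene cover 0.47 [221.3, 26
[... 225 characters left out ...]
13.027023497572735
scene sheet 0.6 [207.2, 222.7, 65.5, 49.4] [ 470.5 -191.9] 180.30489202053488 144.18011283185226 83.96199629529302 -9.673641922218566
scene rack 0.98 [220.4, 267.1, 103.2, 58.7] [ 637.2 -199.9] 260.01003354936904 85.05345393227891 96.85920116807574 -1.9943769003957772
scene rack 0.52 [251.6, 248.9, 26.2, 21.9] [ 606.6 -116.3] 74.93918655526183 39.45149629971175 95.80897911661121 -2.5224343756907257
scene blank_centre 0.76 [247.6, 180.9, 17.3, 22.2] [408.1 -48.8] 45.32491815809428 81.18777928872952 136.46013194053089 26.90960803748415
scene blank_centre 0.57 [249.0, 248.8, 25.7, 21.7] [ 629.1 -122.9] 72.36770383429327 35.948175515539404 97.43354113549407 -1.3654394947112554
```

The top view shows the shut cover around (242,200) with the knob at (243,226). The oblong brass blank is leftmost in the rack at (329,180), the sheet is at (352,235), and the green look-alike is at (299,268). The fixture yaw is about +6°, and the knob is at roughly (494,99). I'll move above it first.

Call:
apply_moves(delta_pos=[[0.575,-0.9025,0],[0.575,-0.9025,0],[0.575,-0.9025,0],[0.575,-0.9025,0]], rot=[[0,0,0.0824],[0,0,0.0824],[0,0,0.0824],[0,0,0.0824]], hand=[1,1,1,1])

```text
time_s: 2.33
ee_pos: [289.1, 418.8, 214.1]
ee_rot: [-179.8, 0.1, 164.6]
force: [0.0, -0.1, -0.3]
gripper_width: 91.5
gripper_force: 0.0
```

Call:
apply_moves(delta_pos=[[0.575,-0.9025,0],[0.575,-0.9025,0],[0.575,-0.9025,0],[0.575,-0.9025,0]], rot=[[0,0,0.0824],[0,0,0.0824],[0,0,0.0824],[0,0,0.0824]], hand=[1,1,1,1])

```text
time_s: 2.67
ee_pos: [358.1, 311.4, 214.2]
ee_rot: [-179.9, 0.1, 171.7]
force: [0.0, 0.3, 0.0]
gripper_width: 91.5
gripper_force: 0.0
```

Call:
apply_moves(delta_pos=[[0.575,-0.9025,0],[0.575,-0.9025,0],[0.575,-0.9025,0],[0.575,-0.9025,0]], rot=[[0,0,0.0824],[0,0,0.0824],[0,0,0.0824],[0,0,0.0824]], hand=[1,1,1,1])

```text
time_s: 3.0
ee_pos: [427.4, 203.8, 214.2]
ee_rot: [-179.9, 0.1, 178.7]
force: [-0.2, -0.1, -0.9]
gripper_width: 91.1
gripper_force: 0.0
```

Call:
apply_moves(delta_pos=[[0.575,-0.9025,0],[0.575,-0.9025,0],[0.575,-0.9025,0],[0.575,-0.9025,0],[0.575,-0.9025,0],[0.575,-0.9025,0],[0.575,-0.9025,0]], rot=[[0,0,0.0824],[0,0,0.0824],[0,0,0.0824],[0,0,0.0824],[0,0,0.0824],[0,0,0.0824],[0,0,0.0824]], hand=[1,1,1,1,1,1,1])

```text
time_s: 3.58
ee_pos: [493.2, 100.4, 213.9]
ee_rot: [179.9, -0.0, -173.9]
force: [-0.5, -0.6, 0.1]
gripper_width: 90.6
gripper_force: 0.0
```

Run:
```python
from h import *
np.set_printoptions(precision=1,suppress=True)
s=env.state();p=viewer.grab_frame("wrist");save(p,"w1")
print(s["ee_pos"],s["ee_rot"])
for q,z in(("knob",96),("cover",74.5)):
    for r in spotter.landmark_of(p,q)[:2]: print(q,r["score"],np.array(r["position"]),at(p,r["position"],z,s))
    for r in spotter.trace(p,q)[:1]: print(q,r["score"],r["box"],at(p,r["box"][:2],z,s))
```

```text
[493.2 100.4 213.9] [ 179.9   -0.  -173.9]
knob 0.66 [292.  205.2] [494.  109.6  96. ]
knob 0.88 [291.5, 205.4, 31.8, 34.1] [494.3 109.3  96. ]Traceback (most recent call last):
  File "<stdin>", line 6, in <module>
ValueError: it knows: arched_blank, blank, blank_centre, firebrick, fixture, hammer, jar, knob, rack, seat, sheet, square_blank, tin, wax_block
```

View pics/w1.png

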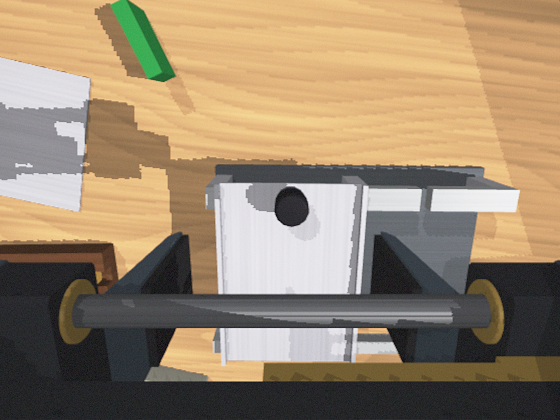

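The wrist view puts the knob at (291,206), which is about (494,109). That agrees with the cover centre and cover edges at columns 217 to 355, so I'll descend on it with the gripper partly closed.

Call:
apply_moves(delta_pos=[[0,0.086,-0.2],[0,0.086,-0.5],[0,0.086,-0.83],[0,0.086,-0.83],[0,0.086,-0.83]], rot=[[0,0,0],[0,0,0],[0,0,0],[0,0,0],[0,0,0]], hand=[0.65,0.65,0.65,0.65,0.65])

```text
time_s: 4.15
ee_pos: [492.5, 109.8, 113.5]
ee_rot: [-180.0, -0.2, -173.9]
force: [0.2, -0.2, 1.2]
gripper_width: 61.2
gripper_force: 0.0
```

Call:
apply_moves(delta_pos=[[0,0,-0.15],[0,0,-0.283],[0,0,-0.283],[0,0,-0.283],[0,0,-0.283],[0,0,-0.283],[0,0,-0.283],[0,0,-0.283],[0,0,-0.283],[0,0,-0.283]], rot=[[0,0,0],[0,0,0],[0,0,0],[0,0,0],[0,0,0],[0,0,0],[0,0,0],[0,0,0],[0,0,0],[0,0,0]], hand=[0.6,0.5,0.2,0.2,0.2,0.2,0.2,0.2,0.2,0.2], newtons=40)

```text
time_s: 4.98
ee_pos: [495.6, 109.6, 82.5]
ee_rot: [180.0, 0.3, -174.0]
force: [-0.4, 0.3, 6.4]
gripper_width: 26.6
gripper_force: 40.0
```

Call:
apply_moves(delta_pos=[[0,0,0.05],[0,0,0.1],[0,0,0.125],[0,0,0.125],[0,0,0.125]], rot=[[0,0,0],[0,0,0],[0,0,0],[0,0,0],[0,0,0]], hand=[0.2,0.2,0.2,0.2,0.2])

```text
time_s: 5.4
ee_pos: [495.4, 109.5, 95.5]
ee_rot: [180.0, 0.2, -174.0]
force: [5.3, 1.9, -10.2]
gripper_width: 26.7
gripper_force: 40.0
```

Call:
apply_moves(delta_pos=[[-0.017,0.166,0],[-0.035,0.331,0],[-0.052,0.497,0],[-0.07,0.663,0],[-0.087,0.829,0],[-0.087,0.829,0],[-0.087,0.829,0]], rot=[[0,0,0],[0,0,0],[0,0,0],[0,0,0],[0,0,0],[0,0,0],[0,0,0]], hand=[0.2,0.2,0.2,0.2,0.2,0.2,0.2])

```text
time_s: 5.98
ee_pos: [485.5, 210.3, 95.2]
ee_rot: [179.9, 0.3, -173.8]
force: [7.4, 1.5, -10.4]
gripper_width: 26.5
gripper_force: 40.0
```

Call:
apply_moves(delta_pos=[[-0.01,0.09,0],[-0.014,0.15,0],[-0.014,0.175,0],[-0.014,0.175,0],[-0.014,0.175,0]], rot=[[0,0,0],[0,0,0],[0,0,0],[0,0,0],[0,0,0]], hand=[0.2,0.2,0.2,0.2,0.2])

```text
time_s: 6.4
ee_pos: [483.7, 228.9, 95.0]
ee_rot: [-179.9, 0.2, -173.9]
force: [7.9, -1.9, -9.3]
gripper_width: 26.7
gripper_force: 40.0
```

Call:
apply_moves(delta_pos=[[0,0.02,0],[0,0.025,0],[0,0.025,0],[0,0.025,-0.05],[0,0.025,-0.1],[0,0.025,-0.1],[0,0.025,-0.1]], rot=[[0,0,0],[0,0,0],[0,0,0],[0,0,0],[0,0,0],[0,0,0],[0,0,0]], hand=[0.2,0.2,0.2,0.2,0.2,0.2,0.2])

```text
time_s: 6.98
ee_pos: [483.7, 229.1, 83.3]
ee_rot: [-179.6, 0.1, -173.8]
force: [8.4, -11.0, -6.4]
gripper_width: 26.8
gripper_force: 40.0
```

Call:
apply_moves(delta_pos=[[0,0,0],[0,0,0],[0,0,0],[0,0,0],[0,0,0.1],[0,0,0.4],[0,0,0.7],[0,0,1],[0,0,1]], rot=[[0,0,0],[0,0,0],[0,0,0],[0,0,0],[0,0,0],[0,0,0],[0,0,0],[0,0,0],[0,0,0]], hand=[0.6,0.6,0.6,0.6,0.6,0.6,0.6,0.6,0.6])

```text
time_s: 7.73
ee_pos: [485.2, 234.7, 211.1]
ee_rot: [179.7, 0.8, -173.9]
force: [-0.1, 0.9, -0.1]
gripper_width: 54.6
gripper_force: 0.0
```

Run:
```python
from h import *
np.set_printoptions(precision=2,suppress=True)
s=env.state();p=viewer.grab_frame("wrist");save(p,"w2")
t=viewer.grab_frame("top");save(t,"t2")
print(s["ee_pos"],s["ee_rot"])
for r in spotter.trace(p,"knob")[:1]: print(r["score"],r["box"],[at(p,r["box"][:2],z,s) for z in (96,109)])
for q,z in(("seat",14),("blank",14),("blank_centre",36),("fixture",0)):
  for r in spotter.landmark_of(t,q)[:2]: print(q,r["score"],r["position"],at(t,r["position"],z))
```

```text
[485.19 234.73 211.12] [ 179.72    0.77 -173.92]
0.8 [273.0, 200.6, 34.8, 39.7] [array([484.72, 228.75,  96.  ]), array([481.19, 228.61, 109.  ])]
seat 0.77 [262.4, 216.1] [523.5   60.06  14.  ]
blank 0.58 [327.2, 179.1] [ 625.03 -121.21   14.  ]
blank 0.57 [298.4, 269.0] [376.19 -38.65  14.  ]
blank_centre 0.7 [325.7, 181.9] [ 614.89 -114.6    36.  ]
blank_centre 0.63 [297.0, 264.4] [391.03 -34.16  36.  ]
fixture 0.61 [221.8, 201.8] [565.2  175.27   0.  ]
fixture 0.33 [263.1, 216.1] [523.81  58.8    0.  ]
```

View pics/w2.png

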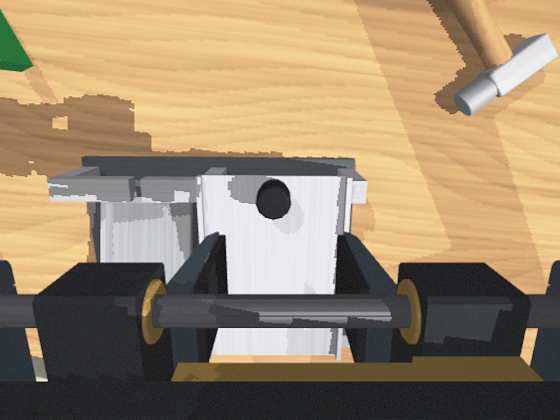

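The wrist view shows the cover open and the sloping plate uncovered at the left (100–195, 200–360), with the knob seated at (273,200). Next I go above the oblong blank, around (619,-119), turning the tool −89° on the way.

Call:
apply_moves(delta_pos=[[0.381,-0.978,0],[0.381,-0.978,0],[0.381,-0.978,0],[0.381,-0.978,0],[0.381,-0.978,0]], rot=[[0,0,-0.345],[0,0,-0.345],[0,0,-0.345],[0,0,-0.345],[0,0,-0.345]], hand=[0.6,0.6,0.6,0.6,0.6])

```text
time_s: 8.5
ee_pos: [527.7, 113.3, 202.2]
ee_rot: [-179.9, -0.1, 156.0]
force: [-0.7, 0.7, 0.3]
gripper_width: 54.6
gripper_force: 0.0
```

Call:
apply_moves(delta_pos=[[0.381,-0.978,0],[0.381,-0.978,0],[0.381,-0.978,0],[0.381,-0.978,0],[0.381,-0.978,0]], rot=[[0,0,-0.345],[0,0,-0.345],[0,0,-0.345],[0,0,-0.345],[0,0,-0.345]], hand=[0.6,0.6,0.6,0.6,0.6])

```text
time_s: 8.92
ee_pos: [573.4, -2.8, 202.3]
ee_rot: [-179.9, -0.1, 126.6]
force: [-1.1, 0.3, 0.5]
gripper_width: 55.0
gripper_force: 0.0
```

Call:
apply_moves(delta_pos=[[0.381,-0.978,0],[0.381,-0.978,0],[0.381,-0.978,0],[0.381,-0.978,0],[0.381,-0.978,0],[0.381,-0.978,0],[0.381,-0.978,0],[0.381,-0.978,0]], rot=[[0,0,-0.345],[0,0,-0.345],[0,0,-0.345],[0,0,-0.345],[0,0,-0.345],[0,0,-0.345],[0,0,-0.345],[0,0,-0.345]], hand=[0.6,0.6,0.6,0.6,0.6,0.6,0.6,0.6])

```text
time_s: 9.58
ee_pos: [618.6, -117.4, 203.5]
ee_rot: [-180.0, -0.0, 97.4]
force: [-0.5, 0.5, 0.7]
gripper_width: 54.6
gripper_force: 0.0
```

```bash
cat >> h.py <<'E'
def foot(p,q,z,s,n=2):
    for r in spotter.trace(p,q)[:n]:
        m=r["mask"].astype(np.uint8);c=max(cv2.findContours(m,0,1)[0],key=cv2.contourArea)
        b=cv2.boxPoints(cv2.minAreaRect(c));w=np.array([at(p,u,z,s)[:2] for u in b]);e=w[1]-w[0];f=w[2]-w[1]
        print(q,round(r["score"],2),np.round(r["box"]),w.mean(0),np.linalg.norm(e),np.linalg.norm(f),"ang",np.degrees(np.arctan2(e[1],e[0])),np.degrees(np.arctan2(f[1],f[0])))
E
python3 - <<'E'
from h import *
np.set_printoptions(precision=1,suppress=True)
s=env.state();p=viewer.grab_frame("wrist");save(p,"w3")
print(s["ee_pos"],s["ee_rot"],s["qpos"])
for r in spotter.landmark_of(p,"blank_centre")[:2]: print(r["score"],np.array(r["position"]),at(p,r["position"],36,s))
foot(p,"blank_centre",58,s); foot(p,"rack",28,s); foot(p,"square_blank",54,s,1)
E
```

```text
[ 618.6 -117.4  203.5] [-180.    -0.    97.4] [-11.8  23.6  83.    0.   73.4 -19.2]
0.74 [278.8 194.4] [ 617.9 -121.3   36. ]
0.6 [23.7 67. ] [384.7 -37.6  36. ]
blank_centre 0.82 [280. 196.  18.  78.] [ 618.8 -115.6] 12.92018987495738 69.14294873732734 ang 7.42233438806621 -82.27776954565765
blank_centre 0.6 [37. 67. 70. 47.] [404.1 -32.9] 63.936779398700914 26.59229281596029 ang 29.47819951213509 -62.97723892835387
rack 0.81 [282. 251.  67. 221.] [ 623.8 -150.3] 59.68171562682563 159.5802373463109 ang 7.423867786990137 -81.2191943448717
square_blank 0.9 [280. 270.  14.  50.] [ 627.4 -189.3] 14.00146072980591 50.76699383179464 ang 7.4124899560574296 -82.32011963221892
```

View pics/w3.png

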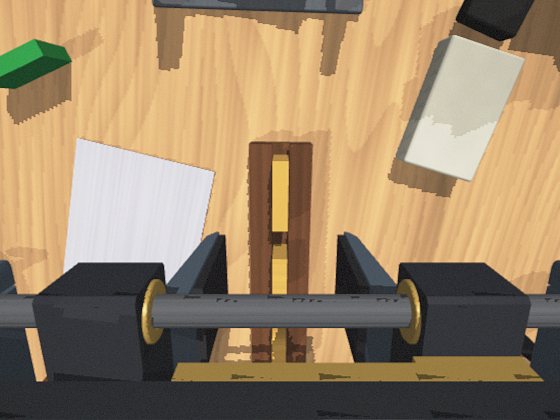

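The wrist view shows the oblong blank's top at (280,195), nearest in the groove, with the tool centred over it and the yaw matching the rack at about 7.4°. Descending to grasp.

Call:
apply_moves(delta_pos=[[0,0,-0.3],[0,0,-0.6],[0,0,-1],[0,0,-1],[0,0,-1]], rot=[[0,0,0],[0,0,0],[0,0,0],[0,0,0],[0,0,0]], hand=[0.5,0.5,0.5,0.5,0.5])

```text
time_s: 10.25
ee_pos: [617.0, -118.9, 80.8]
ee_rot: [-179.6, -0.1, 97.1]
force: [0.8, 0.2, -0.2]
gripper_width: 45.1
gripper_force: 0.0
```

Call:
apply_moves(delta_pos=[[0,0,-0.2],[0,0,-0.41],[0,0,-0.41],[0,0,-0.41],[0,0,-0.41],[0,0,-0.41],[0,0,-0.41],[0,0,-0.41],[0,0,-0.41],[0,0,-0.41]], rot=[[0,0,0],[0,0,0],[0,0,0],[0,0,0],[0,0,0],[0,0,0],[0,0,0],[0,0,0],[0,0,0],[0,0,0]], hand=[0.5,0.5,0.5,0,0,0,0,0,0,0], newtons=30)

```text
time_s: 11.08
ee_pos: [619.3, -119.5, 35.5]
ee_rot: [179.9, 0.0, 97.1]
force: [-2.1, -0.5, 5.3]
gripper_width: 13.5
gripper_force: 30.0
```

Call:
apply_moves(delta_pos=[[0,0,0.2],[0,0,0.5],[0,0,0.5],[0,0,0.5]], rot=[[0,0,0],[0,0,0],[0,0,0],[0,0,0]], hand=[0,0,0,0])

```text
time_s: 11.42
ee_pos: [620.3, -119.6, 96.0]
ee_rot: [179.8, 0.1, 97.1]
force: [0.1, -0.9, -2.1]
gripper_width: 13.8
gripper_force: 30.0
```

Call:
apply_moves(delta_pos=[[-0.25,-0.15,0],[-0.5,-0.3,0],[-0.75,-0.45,0],[-1,-0.588,0],[-1,-0.588,0],[-1,-0.588,0]], rot=[[0,0,0],[0,0,0],[0,0,0],[0,0,0],[0,0,0],[0,0,0]], hand=[0,0,0,0,0,0])

```text
time_s: 11.92
ee_pos: [496.6, -190.1, 92.8]
ee_rot: [-179.8, -0.1, 97.0]
force: [0.5, -1.2, -2.5]
gripper_width: 14.1
gripper_force: 30.0
```

Call:
apply_moves(delta_pos=[[-0.092,0,-0.2],[-0.092,0,-0.4],[-0.092,0,-0.51],[-0.092,0,-0.51],[-0.092,0,-0.54],[-0.092,0,-0.57],[-0.092,0,-0.595],[-0.092,0,-0.595],[-0.092,0,-0.595]], rot=[[0,0,0],[0,0,0],[0,0,0],[0,0,0],[0,0,0],[0,0,0],[0,0,0],[0,0,0],[0,0,0]], hand=[0,0,0,0,0,0,0,0,0])

```text
time_s: 12.67
ee_pos: [489.3, -190.0, 24.5]
ee_rot: [179.8, 0.1, 97.1]
force: [-0.5, 1.4, 5.5]
gripper_width: 13.8
gripper_force: 30.0
```

Call:
apply_moves(delta_pos=[[0,0,0],[0,0,0],[0,0,0],[0,0,0],[0,0,0.05],[0,0,0.135],[0,0,0.135],[0,0,0.135]], rot=[[0,0,0],[0,0,0],[0,0,0],[0,0,0],[0,0,0],[0,0,0],[0,0,0],[0,0,0]], hand=[1,1,1,1,1,1,1,1])

```text
time_s: 13.33
ee_pos: [488.7, -190.3, 40.0]
ee_rot: [179.9, 0.1, 97.1]
force: [-0.5, -1.0, -0.8]
gripper_width: 64.3
gripper_force: 0.0
```

Run:
```python
from h import *
np.set_printoptions(precision=1,suppress=True)
s=env.state();print(s["ee_pos"],s["gripper_width"])
p=viewer.grab_frame("wrist")
foot(p,"blank_centre",47,s);foot(p,"sheet",3,s,1)
```

```text
[ 488.7 -190.3   40. ] 64.32847117747606
blank_centre 0.58 [282. 241.  35. 110.] [ 488.6 -175.3] 14.530361319531298 55.561176194308686 ang 8.376324415255215 -80.92757053066238
sheet 0.61 [270. 210. 283. 303.] [ 471.3 -172.8] 133.35741996222004 139.8131929399135 ang 76.52470774725315 -6.906607218874388
```

Call:
apply_moves(delta_pos=[[0,0,0],[0,0,0],[-0.1,-0.012,0],[-0.2,-0.025,0],[-0.27,-0.034,0],[-0.33,-0.041,0],[-0.39,-0.049,0],[-0.44,-0.055,0],[-0.49,-0.06,0],[-0.49,-0.06,0]], rot=[[0,0,0],[0,0,0],[0,0,0],[0,0,0],[0,0,0],[0,0,0],[0,0,0],[0,0,0],[0,0,0],[0,0,0]], hand=[1,1,1,1,1,1,1,1,1,1])

```text
time_s: 14.32
ee_pos: [427.7, -197.0, 39.0]
ee_rot: [-179.9, -0.0, 97.1]
force: [1.1, -0.4, -0.5]
gripper_width: 91.2
gripper_force: 0.0
```

Call:
apply_moves(delta_pos=[[0,0,0.3],[0,0,0.7],[0,0,1],[0,0,1],[0,0,1],[0,0,1]], rot=[[0,0,0],[0,0,0],[0,0,0],[0,0,0],[0,0,0],[0,0,0]], hand=[1,1,1,1,1,1])

```text
time_s: 14.82
ee_pos: [428.9, -196.9, 158.7]
ee_rot: [-180.0, -0.0, 97.1]
force: [-1.2, 1.0, -1.1]
gripper_width: 91.4
gripper_force: 0.0
```

Run:
```python
from h import *
np.set_printoptions(precision=1,suppress=True)
s=env.state();print(s["ee_pos"],s["ee_rot"])
p=viewer.grab_frame("wrist");save(p,"w4")
for r in spotter.landmark_of(p,"blank_centre")[:2]: print(r["score"],np.array(r["position"]),at(p,r["position"],10,s))
foot(p,"blank_centre",17,s)
t=viewer.grab_frame("top");foot(t,"blank_centre",17,None)
a=viewer.grab_frame("scene");save(a,"s4")
for q in("seat",):
  for c in(t,a):
    for r in spotter.landmark_of(c,q)[:1]: print(q,r["score"],at(c,r["position"],14))
    foot(c,"seat",20,None,1)
def crop(p,x,y,w,h): return cv2.resize(p["pixels"][y:y+h,x:x+w],(400,400),interpolation=2)
cv2.imwrite("pics/c4.png",cv2.cvtColor(np.hstack([crop(t,200,150,100,100),crop(a,260,140,120,120)]),4))
```

```text
[ 428.9 -196.9  158.7] [-180.    -0.    97.1]
0.59 [315.1 198. ] [ 460.5 -195.7   10. ]
blank_centre 0.92 [219.  10.  43.  12.] [362.4 -54.5] 32.06278569310042 10.355482526542332 ang 7.140432406441816 -84.69452151777867
blank_centre 0.75 [316. 196.  52.  75.] [ 461.3 -191.1] 43.46761778793726 66.69220369002306 ang 7.123524728072794 -80.24457923392703
blank_centre 0.53 [353. 240.  16.  13.] [ 459.5 -183.2] 41.353003396561604 41.36164875572572 ang -90.45122895991959 179.18338164312388
seat 0.86 [533.8  58.3  14. ]
seat 0.81 [243. 199.  34.  41.] [565.7 108. ] 100.17758573899137 110.64331178912683 ang -81.7882699035534 -171.6635267567597
seat 0.6 [529.5  58.9  14. ]
seat 0.97 [321. 211.  50.  37.] [545.3 118.3] 130.00314342777358 104.97287205674813 ang 113.51615131454847 4.677476004064216
```

View pics/w4.png

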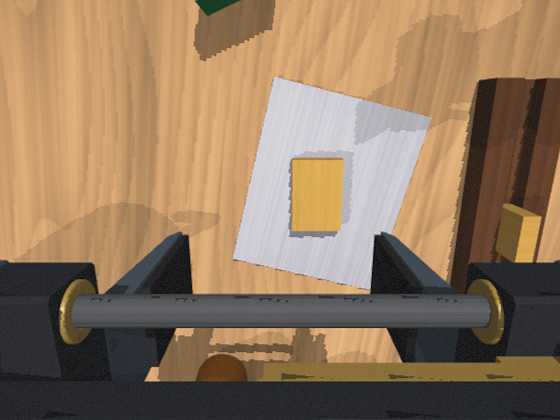

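View pics/c4.png

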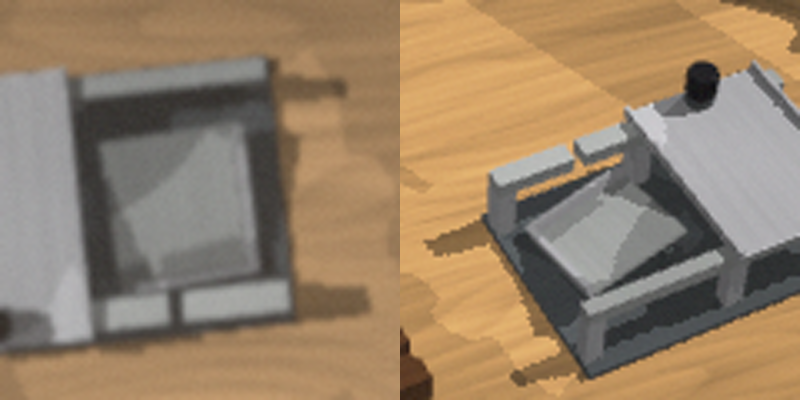

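The blank lies flat on the sheet at (316,196) in the wrist view, which is about (461,-193.5), and its axes are aligned with the tool. The crop shows the open seat with its low corner at bottom right. Regrasping by the long edges.

Call:
apply_moves(delta_pos=[[0.265,0.03,-0.3],[0.265,0.03,-0.6],[0.265,0.03,-1],[0.265,0.03,-1],[0.265,0.03,-1],[0.265,0.03,-1]], rot=[[0,0,0],[0,0,0],[0,0,0],[0,0,0],[0,0,0],[0,0,0]], hand=[0.9,0.9,0.9,0.9,0.9,0.9])

```text
time_s: 15.82
ee_pos: [461.7, -193.9, 40.0]
ee_rot: [179.9, 0.0, 97.1]
force: [-0.1, -0.5, 0.4]
gripper_width: 82.0
gripper_force: 0.0
```

Call:
apply_moves(delta_pos=[[0,0,-0.15],[0,0,-0.275],[0,0,-0.275],[0,0,-0.275],[0,0,-0.275],[0,0,-0.275],[0,0,-0.275],[0,0,-0.275],[0,0,-0.275],[0,0,-0.275]], rot=[[0,0,0],[0,0,0],[0,0,0],[0,0,0],[0,0,0],[0,0,0],[0,0,0],[0,0,0],[0,0,0],[0,0,0]], hand=[0.9,0.9,0.9,0.9,0.3,0.3,0.3,0.3,0.3,0.3], newtons=30)

```text
time_s: 16.65
ee_pos: [460.9, -193.6, 6.2]
ee_rot: [180.0, 0.0, 97.1]
force: [-1.6, -1.6, 1.3]
gripper_width: 45.4
gripper_force: 0.8
```

Call:
apply_moves(delta_pos=[[0,0,0],[0,0,0],[0,0,0.2],[0,0,0.5],[0,0,0.8],[0,0,1],[0,0,1]], rot=[[0,0,0],[0,0,0],[0,0,0],[0,0,0],[0,0,0],[0,0,0],[0,0,0]], hand=[0.3,0.3,0.3,0.3,0.3,0.3,0.3])

```text
time_s: 17.23
ee_pos: [464.1, -194.9, 130.7]
ee_rot: [179.5, 0.3, 97.1]
force: [1.1, -0.1, -2.5]
gripper_width: 43.3
gripper_force: 30.0
```

Call:
apply_moves(delta_pos=[[0.12,0.25,0.13],[0.24,0.5,0.27],[0.36,0.75,0.4],[0.45,1,0.533],[0.45,1,0.533]], rot=[[0,0,0],[0,0,0],[0,0,0],[0,0,0],[0,0,0]], hand=[0.3,0.3,0.3,0.3,0.3])

```text
time_s: 17.65
ee_pos: [518.0, -69.0, 191.3]
ee_rot: [179.7, -0.1, 97.3]
force: [0.4, -0.9, -3.0]
gripper_width: 43.6
gripper_force: 30.0
```

Call:
apply_moves(delta_pos=[[0.12,0.25,0],[0.24,0.5,0],[0.36,0.75,0],[0.45,1,0],[0.45,1,0],[0.45,1,0],[0.45,1,0],[0.45,1,0]], rot=[[0,0,0],[0,0,0],[0,0,0],[0,0,0],[0,0,0],[0,0,0],[0,0,0],[0,0,0]], hand=[0.3,0.3,0.3,0.3,0.3,0.3,0.3,0.3])

```text
time_s: 18.32
ee_pos: [568.1, 45.4, 188.9]
ee_rot: [-179.9, 0.0, 97.0]
force: [-0.2, 0.3, -2.6]
gripper_width: 43.9
gripper_force: 30.0
```

Run:
```python
from h import *
np.set_printoptions(precision=1,suppress=True)
s=env.state();print(s["ee_pos"],s["ee_rot"],s["gripper_width"],s["qpos"])
p=viewer.grab_frame("wrist");save(p,"w5")
for r in spotter.landmark_of(p,"seat")[:1]: print(r["score"],np.array(r["position"]),at(p,r["position"],14,s))
for r in spotter.landmark_of(p,"fixture")[:1]: print(r["score"],np.array(r["position"]),at(p,r["position"],0,s))
foot(p,"seat",25,s);foot(p,"blank_centre",175,s,1)
```

```text
[568.1  45.4 188.9] [-179.9    0.    97. ] 43.90601609838427 [ 3.4 18.9 92.5 -0.  68.7 -3.6]
0.92 [240.7 163.8] [527.8  64.7  14. ]
0.95 [297.3  38.9] [566.6 181.2   0. ]
seat 0.85 [283. 120. 130. 120.] [560.3 107.6] 105.4299581529398 113.0693101660031 ang 92.88395653282518 5.85025664874731
seat 0.7 [298.  20. 262.  39.] [564.2 192. ] 211.73907077502778 28.668447088149982 ang 7.052960479248698 -76.75586079124373
blank_centre 0.68 [282. 265.  99. 131.] [568.7  48.7] 50.435622378378795 56.07803838879687 ang 7.087727552643522 -80.85071199017982
```

View pics/w5.png

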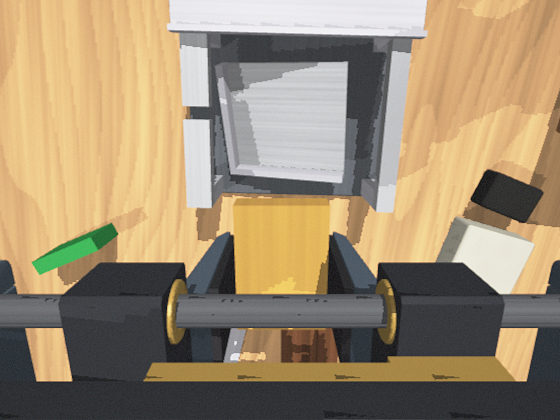

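The wrist view shows the held blank at (282,245) and the seat plate spanning about (226–348, 62–180), with its low inner corner near (240,164). One enlarged crop will give the tilt.

Run:
```python
import cv2
i=cv2.imread("pics/w5.png")[45:195,190:390]
i=cv2.resize(i,(800,600),interpolation=cv2.INTER_CUBIC)
cv2.imwrite("pics/c5.png",cv2.convertScaleAbs(i,alpha=1.2))
```

```text
(no output)
```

View pics/c5.png

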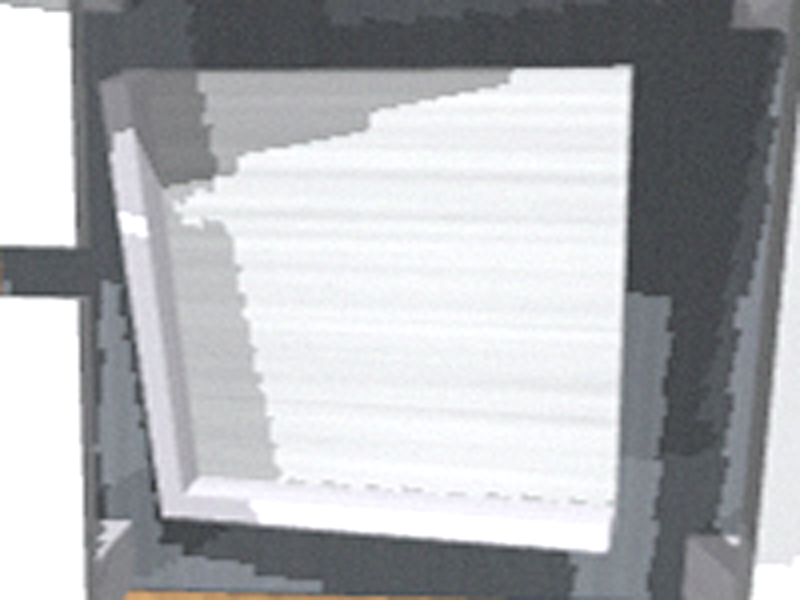

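```bash
cat > fit.py <<'E'
from h import *
from scipy.optimize import least_squares
np.set_printoptions(precision=2,suppress=True)
i={"pixels":0}
s=dict(ee_pos=[568.1,45.4,188.9],ee_rot=[-179.9,0,97.0])
p=viewer.grab_frame("wrist");s=env.state()
U=np.array([[238.75,164.5],[343.5,170.5],[348,61.5],[225,62]])
X=np.array([[0,0,0],[98,0,0],[98,90,0],[0,90,0.]])
K=np.array(p["camera_matrix"]);M=np.array(p["mount"]);T=np.eye(4)
T[:3,:3]=Ro.from_euler('xyz',s["ee_rot"],degrees=True).as_matrix();T[:3,3]=s["ee_pos"]
W=np.linalg.inv(T@M)
def f(v,full=False):
    R=Ro.from_euler('ZYX',v[2:5],degrees=True).as_matrix()
    w=X@R.T+[v[0],v[1],14];c=w@W[:3,:3].T+W[:3,3];u=c@K.T
    return (u[:,:2]/u[:,2:]-U).ravel()
r=least_squares(f,[528,62,6,-10,10]);print(r.x,r.fun)
R=Ro.from_euler('ZYX',r.x[2:5],degrees=True).as_matrix();o=np.array([r.x[0],r.x[1],14])
print(R)
for q in([22,32,7],[49,45,0],[40,42,7]):print(q,o+R@q)
# turn from current tool to tool with z=-seat normal, tool y along seat x
Rt=T[:3,:3];G=np.column_stack([R[:,1],R[:,0],-R[:,2]])
print(np.linalg.det(G),"rotvec units",(Ro.from_matrix(G@Rt.T).as_rotvec()/1.5),s["ee_pos"])
E
python3 fit.py
```

```text
[527.38  65.51   5.85 -15.31  17.19] [ 0.45 -1.36 -0.48 -0.73 -1.05  0.52  1.2   1.02]
[[ 0.96 -0.17 -0.22]
 [ 0.1   0.94 -0.32]
 [ 0.26  0.29  0.92]]
[22, 32, 7] [541.35  95.59  35.38]
[49, 45, 0] [566.53 112.74  39.77]
[40, 42, 7] [556.87 106.79  42.99]
0.9999999999999999 rotvec units [ 0.22 -0.15  0.01] [568.86  45.86 190.1 ]
```

The fit puts the low corner at (527.4,65.5,14), yaw 5.9°, with slopes of 15° and 17°; the corner agrees with the network. I'll tilt the tool to match and approach along the plate normal.

Call:
apply_moves(delta_pos=[[-0.05,0.08,-0.15],[-0.1,0.16,-0.3],[-0.15,0.24,-0.5],[-0.182,0.298,-0.657],[-0.182,0.298,-0.657],[-0.182,0.298,-0.657],[-0.182,0.298,-0.657]], rot=[[0.06,-0.04,0],[0.12,-0.08,0.005],[0.17,-0.115,0.01],[0.22,-0.15,0.01],[0.22,-0.15,0.01],[0.22,-0.15,0.01],[0.22,-0.15,0.01]], hand=[0.3,0.3,0.3,0.3,0.3,0.3,0.3])

```text
time_s: 19.2
ee_pos: [549.8, 81.7, 113.1]
ee_rot: [164.1, -16.7, 100.3]
force: [1.0, -0.3, -0.9]
gripper_width: 43.5
gripper_force: 30.0
```

Call:
apply_moves(delta_pos=[[0.03,0.04,-0.12],[0.06,0.08,-0.24],[0.09,0.125,-0.36],[0.115,0.165,-0.48],[0.132,0.192,-0.552],[0.132,0.192,-0.552],[0.132,0.192,-0.552],[0.132,0.192,-0.552]], rot=[[0,0,0],[0,0,0],[0,0,0],[0,0,0],[0,0,0],[0,0,0],[0,0,0],[0,0,0]], hand=[0.3,0.3,0.3,0.3,0.3,0.3,0.3,0.3])

```text
time_s: 19.87
ee_pos: [564.4, 105.4, 46.2]
ee_rot: [164.1, -16.8, 100.4]
force: [0.4, 0.0, -1.9]
gripper_width: 43.7
gripper_force: 30.0
```

Call:
apply_moves(delta_pos=[[0.004,0.006,-0.015],[0.007,0.01,-0.03],[0.007,0.01,-0.03],[0.007,0.01,-0.03]], rot=[[0,0,0],[0,0,0],[0,0,0],[0,0,0]], hand=[0.3,0.3,0.3,0.3])

```text
time_s: 20.2
ee_pos: [564.7, 106.2, 42.4]
ee_rot: [164.1, -16.8, 100.3]
force: [-1.2, -0.3, 4.7]
gripper_width: 43.8
gripper_force: 30.0
```

Call:
apply_moves(delta_pos=[[0.003,0.004,-0.01],[0.006,0.009,-0.024],[0.006,0.009,-0.024],[0.006,0.009,-0.024]], rot=[[0,0,0],[0,0,0],[0,0,0],[0,0,0]], hand=[0.3,0.3,0.3,0.3])

```text
time_s: 20.53
ee_pos: [565.0, 106.8, 41.4]
ee_rot: [164.1, -16.8, 100.4]
force: [-10.4, -9.0, 21.7]
gripper_width: 43.4
gripper_force: 30.1
```

Call:
apply_moves(delta_pos=[[-0.006,-0.009,0.024],[-0.006,-0.009,0.024],[-0.006,-0.009,0.024],[-0.006,-0.009,0.024],[-0.006,-0.009,0.024],[-0.006,-0.009,0.024],[-0.006,-0.009,0.024]], rot=[[0,0,0],[0,0,0],[0,0,0],[0,0,0],[0,0,0],[0,0,0],[0,0,0]], hand=[0.3,0.62,0.62,0.62,0.62,0.62,0.62])

```text
time_s: 21.12
ee_pos: [563.7, 106.6, 40.9]
ee_rot: [164.3, -16.9, 100.3]
force: [-0.3, -0.5, -0.6]
gripper_width: 56.5
gripper_force: 0.3
```

Call:
apply_moves(delta_pos=[[-0.01,-0.014,0.04],[-0.02,-0.028,0.08],[-0.03,-0.042,0.12],[-0.05,-0.07,0.2],[-0.09,-0.13,0.38],[-0.15,-0.22,0.63],[-0.15,-0.22,0.8],[-0.15,-0.22,1],[-0.15,-0.22,1]], rot=[[0,0,0],[0,0,0],[0,0,0],[0,0,0],[0,0,0],[0,0,0],[0,0,0],[0,0,0],[0,0,0]], hand=[0.62,0.62,0.62,0.62,0.62,0.62,0.62,0.62,0.62])

```text
time_s: 21.87
ee_pos: [548.9, 79.3, 167.6]
ee_rot: [163.6, -16.7, 100.4]
force: [1.3, -0.1, 0.4]
gripper_width: 56.7
gripper_force: 0.0
```

Call:
apply_moves(delta_pos=[[0,-0.3,0.2],[0,-0.4,0.25],[0,-0.4,0.25],[0,-0.4,0.25],[0,-0.4,0.25],[0,-0.4,0.25],[0,-0.4,0.25]], rot=[[-0.08,0.05,0],[-0.15,0.1,0],[-0.22,0.15,-0.01],[-0.22,0.15,-0.01],[-0.22,0.15,-0.01],[-0.22,0.15,-0.01],[-0.22,0.15,-0.01]], hand=[0.62,0.62,0.62,0.62,0.62,0.62,0.62])

```text
time_s: 22.45
ee_pos: [544.4, 31.7, 190.5]
ee_rot: [-179.9, -0.1, 97.1]
force: [0.2, -0.2, -0.6]
gripper_width: 56.6
gripper_force: 0.0
```

Run:
```python
from h import *
np.set_printoptions(precision=1,suppress=True)
s=env.state();print(s["ee_pos"],s["ee_rot"],s["force"])
p=viewer.grab_frame("wrist");save(p,"w6")
for r in spotter.landmark_of(p,"blank_centre")[:1]: print(r["score"],np.array(r["position"]),at(p,r["position"],35.4,s))
for q,z in(("knob",96),):
  r=spotter.landmark_of(p,q)
  if r: print(q,at(p,r[0]["position"],z,s))
i=p["pixels"][0:270,130:490]
cv2.imwrite("pics/c6.png",cv2.cvtColor(cv2.resize(i,(800,600),interpolation=2),4))
```

```text
[544.4  31.7 190.5] [-179.9   -0.1   97.1] [ 0.2 -0.2 -0.6]
0.88 [280.9 123.5] [537.2  93.7  35.4]
```

View pics/c6.png

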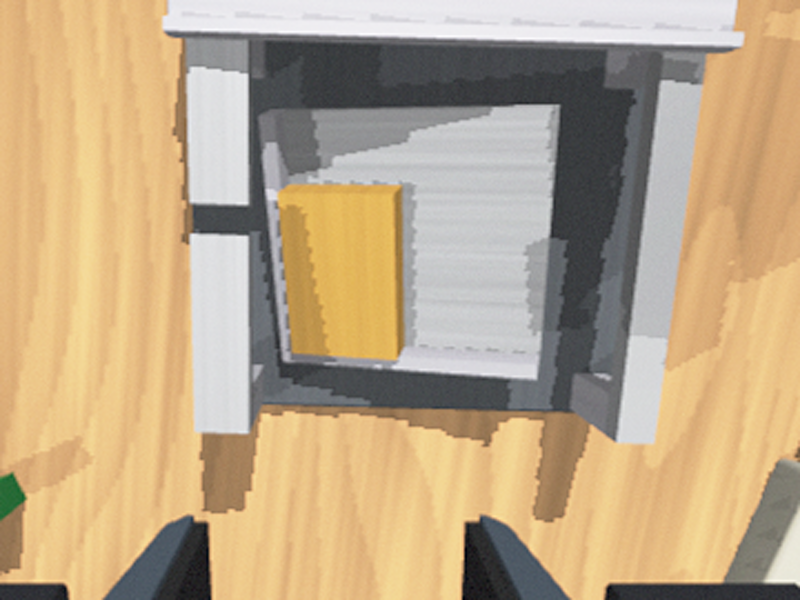

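The crop shows the blank flat in the low corner, touching both fences. I'll check from the saved pictures that the knob is fully in.

Run:
```python
from h import *
for n,(x,y) in(("w1",(291,206)),("w2",(273,200))):
    g=cv2.imread(f"pics/{n}.png",0);m=(g<60).astype(np.uint8)
    _,l,st,_=cv2.connectedComponentsWithStats(m);print(n,st[l[y,x]])
t=viewer.grab_frame("top");c=viewer.grab_frame("scene")
for p in(t,c):
    for r in spotter.trace(p,"knob")[:1]:print(r["score"],r["box"],[at(p,r["box"][:2],z).round(1) for z in(96,110)])
```

```text
w1 [ 275  187   33   39 1018]
w2 [ 256  180   34   39 1043]
0.55 [197.5, 231.3, 6.2, 6.3] [array([483.7, 223.8,  96. ]), array([483.9, 220.8, 110. ])]
0.69 [350.9, 163.2, 13.7, 11.0] [array([480.1, 230.6,  96. ]), array([492.8, 222.7, 110. ])]
```

```bash
python3 -c "
from workcell import env
print(env.job_done())"
```

```text
the job is handed in; nothing more can be done
None
```

I handed the job in at about 22.5 s: the cover is latched open, the blank was laid on the sheet and regrasped, and it now sits flat in the seat's low corner against both fences. The hand-in gave no pass/fail verdict. The last wrist picture shows the seating, and I judged the pin home from the knob's apparent size and position, not from a direct reading.

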